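# Set the pull-test gauge on its marked load

### The job

The spring gauge on the board is to keep a steady test pull on the yellow bracket: draw its black handle out, away from the housing, until the pointer comes to the red band, then feel for the hidden catch, whose mouth lies in the band or just past it, by pressing the handle lightly sideways, away from the scale, while easing it along. When it drops in, let it ease back until it hangs hooked by itself with its pointer resting in the red band, and let go. Leave the pump, the wrench and the carton where they are.

Things in the scene. Friction and masses are not known exactly. Their poses are not given: they have to be found in the camera images.
- rig: Fixed brown board, 490 x 170 x 16 mm, carrying the gauge, a yellow bracket and a blue reservoir. Origin on the table; board spans x -180 to +310, y -85 to +85 mm. Its -x is the pull direction, out of the housing; its yaw varies. The white scale strip lies on the track's -y side; the handle shifts sideways to +y only, where nothing stands on the board.
- housing (a point): Middle of the top of the aluminium gauge housing, 108 mm above the table; the housing is 165 mm along the rig's x and 84 mm along y, its front face 50 mm behind the handle's home. Behind it stand the bracket and reservoir, up to 230 mm high. Axes as the rig's.
- grip (a point): Centre of the black handle: 44 mm along the rig's x, 26 mm along y, 44 mm tall, on an upright steel post 16 mm thick; centre 136 mm above the table, at home at rig x -20, y 0. It stays upright: it is drawn out with its steel carriage along the rig's -x, and shifts across the carriage along the rig's +y.
- pointer (a point): The black pointer of the handle's carriage, over the scale strip: always at the rig x of the handle's centre, but it does not shift sideways. At rig y -44 mm, 30 mm above the table.
- band: Red clip on the scale strip, 30 mm long along the rig's x, 26 mm across, its outer edge 14 mm high. Origin at the middle of its length, 16 mm above the table, at rig y -50 mm; axes as the rig's. Its place along the scale varies. The pointer is in the band when within 15 mm of this origin along x.
- draw (a joint): How far the handle's carriage is drawn out, m: 0 at home, end stop 0.130. The spring pulls it home with 5 N at 0 plus 110 N/m (about 13 N at 0.075); let go outside a catch it flies home.
- shift (a joint): Sideways shift of the handle to the rig's +y, m: 0 at home, stop 0.030; a light spring returns it (1 N, 2 N when hooked). Between the catches' mouths a hidden plate blocks it at 0.001 (it gives 1 mm more per 8 N). At a mouth, open over about 8 mm of draw, it goes on to 0.030. Shifted there and eased home 11 to 19 mm it meets a stop and stays hooked, resting behind a lip at 0.023.
- slot (a point): Middle of the black slot in the housing's front where the pull rod enters, 52 mm above the table. Inside, unseen, are three catches 50 mm apart. One alone rests the pointer in the red band, within 10 mm of the band's middle; its mouth is 15 mm farther out, so it is met with the pointer 5 to 25 mm beyond the band's middle (give or take 4). The others rest 50 mm to either side.
- pump: Loose black pump, 75 x 60 x 45 mm plus steel fittings, a bystander. Origin under its centre.
- wrench: Loose steel wrench, 170 mm long, lying flat, a bystander. Origin under its middle.
- carton: Loose open cardboard carton 100 x 130 x 50 mm, a bystander. Origin under its centre.

How it is judged:
At the end, for the whole second after the job is handed in: The handle hangs in the catch by itself, shifted sideways by more than 19 mm, the slide still (under 10 mm/s), the pointer within 15 mm of the red band's middle (value of joint shift above 0.019 m and x of pointer in the frame of band between -0.015 and 0.015 m and velocity of joint draw between -0.01 and 0.01 m/s); the robot touches nothing.
It fails at once if the pump is moved by more than 30 mm (distance of pump from where it was at the start of the episode above 0.03 m).
It fails at once if the wrench is moved by more than 30 mm (distance of wrench from where it was at the start of the episode above 0.03 m).
It fails at once if the carton is moved by more than 30 mm (distance of carton from where it was at the start of the episode above 0.03 m).
It also fails if it takes over 51 s, if anything falls off the work surface, if the arm or the gripper's body presses on something with over 40 N, if the wrist force passes 120 N, or if a joint passes its speed limit or range.

### The arm

A 6-joint arm with a two-finger parallel gripper is mounted at the origin on the work surface. World frame = base frame: x ahead of the robot, y to its left, z up, the work surface at z = 0. Lengths are in m, angles in rad, forces in N, time in s.
With the tool pointing down it reaches from about 0.35 to 1 m from the base axis. Payload 7.1 kg.
Tool frame: the origin (TCP) lies between the finger pads; the fingertips stand 22 mm ahead of it and the grasp point (between the pads) lies 3 mm ahead of it; x points along the fingers, y is the direction in which the jaws open and shut, and the axes are right-handed (so a half turn about x gives the same grasp; the last joint's range is limited). The gripper opens to 85 mm and grips with 20 to 120 N. Pads are 22 mm wide; open, the fingers measure 114 mm over their backs; the gripper's body (76 mm by 85 mm) begins 54 mm behind the grasp point. The pads swing forward as they close: fully open they stand 13 mm farther back than shut.
Start: joints at [-1.331, 0.423, 1.63, -0, 1.089, -0.019], TCP at [0.16, -0.604, 0.253] pointing down, gripper open.
Joint ranges: [-3, 3], [-0.9, 2.11], [0.09, 2.58], [-1.31, 4.45], [0.11, 2.69], [-2.54, 2.54]. Speed limits (rad/s): [2.39, 2.39, 3.01, 3.14, 3.14, 3.14].

### API

Orientations are given as a rotation vector (axis times angle).
In Python, from rig import manip gives the robot as it stands. The module is installed in compiled form; this text tells all that it offers. Calls block until the motion is done:
- manip.move_to(position, orientation): joint-space move of the TCP to a pose.
- manip.servo_line(position, orientation=None, rate=0.15): straight line of the TCP; orientation=None keeps the orientation; rate is the mean speed in m/s.
- manip.set_joints(angles): joint-space move.
- manip.command_gripper(opening, f_grip=None): finger opening in m; f_grip is the grip in N (None keeps the last); returns when the fingers have stopped.
- manip.hold(seconds).
- manip.solve_ik(position, orientation): joint angles nearest the present ones, or None.
- manip.camera(name): name is "scene" or "top" or "wrist"; returns a dict with "image" (384x512x3 uint8, red, green, blue), "fx", "fy", "cx", "cy" (pixels), "k1" (the pictures are not rectified: a ray, as slopes to the right and down, at radius r is drawn at 1 + k1 r^2 times it, then the intrinsics apply), "cam_to_world" (4x4, takes a point from camera to world coordinates); the wrist camera has in their place "mount" (4x4, takes a point from camera to tool coordinates, whose origin is the TCP and whose axes are the tool frame's). Camera axes: x right, y down, z forward; pixel columns grow to the right and rows downward; lengths in m; the calibration is good to about 2 mm. A picture is of the moment at which its call begins: read the wrist's pose just before it. There is no depth.
A pose or a line that the arm cannot do raises manip.IKError and nothing moves.
- manip.sign_off(): hands the job in, once; it reports no verdict.
Readings, each from a call of its own:
- manip.get_time(): time.
- manip.get_joint_positions(): joint angles.
- manip.get_joint_vel(): joint speeds.
- manip.get_tau(): joint torques, N m.
- manip.get_position(): TCP position.
- manip.get_ee_rot(): TCP orientation.
- manip.get_contact_force(): force on the tool from outside, world axes, zero at the start.
- manip.get_torque(): the same for the moment, N m.
- manip.get_width(): finger opening in m.
Only numpy, scipy, OpenCV 4.12 (cv2) and the standard library are available. Lean on these libraries where they do the work, as an engineer would, in place of code of your own. Each camera call takes 0.05 s, during which the arm holds its last target.

## Working session

There is one attempt and no reset: what is moved stays moved. The work goes in short steps, each a Python script; the robot and the scene stay as the last script left them, time stands still between calls to the robot, and variables do not carry over. Pictures are saved under pics/ and viewed, and the job is handed in when it is done.

```bash
mkdir -p pics; python3 - <<'E'
from rig import manip
import cv2,numpy as np,pickle
for n in("scene","top"):
    d=manip.camera(n); cv2.imwrite(f"pics/{n}0.png",cv2.resize(d["image"][:,:,::-1],(768,576),interpolation=cv2.INTER_CUBIC)); pickle.dump(d,open(n+"0.pkl","wb"))
    print(n,d["fx"],d["fy"],d["cx"],d["cy"],d["k1"]);print(np.round(d["cam_to_world"],3))
print(manip.get_time(),manip.get_ee_rot(),manip.get_contact_force())
E
```

```text
scene 363.82316667763337 363.82316667763337 254.28300387027332 188.91250670186244 0.037376929337709
[[ 0.657  0.483 -0.579  0.998]
 [ 0.754 -0.441  0.487 -0.23 ]
 [-0.019 -0.756 -0.654  0.538]
 [ 0.     0.     0.     1.   ]]
top 424.42508940553887 424.42508940553887 248.11577236934025 188.53118359951748 -0.1263769483256646
[[ 0.028 -0.982  0.189  0.469]
 [-1.    -0.029 -0.003  0.075]
 [ 0.009 -0.189 -0.982  0.854]
 [ 0.     0.     0.     1.   ]]
0.1 [ 2.08384292  0.27264159 -2.08415094] [-0.13362703  0.03670893 -0.43785125]
```

View pics/scene0.png

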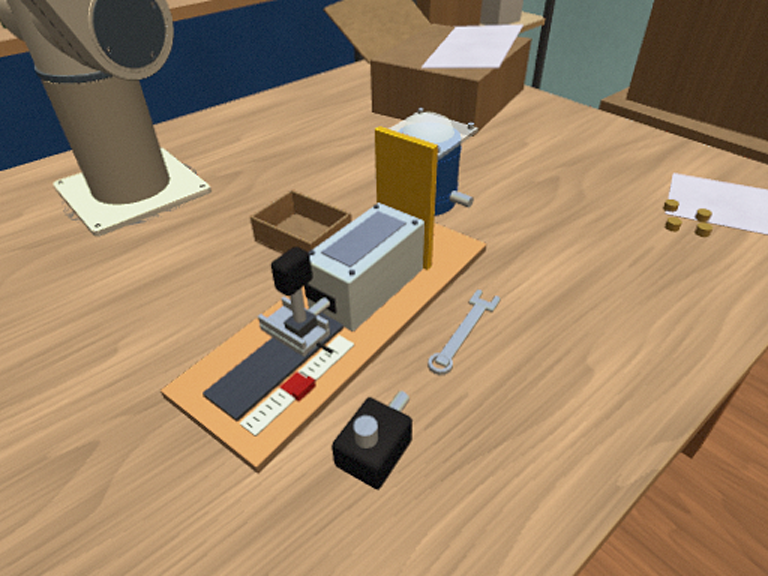

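View pics/top0.png

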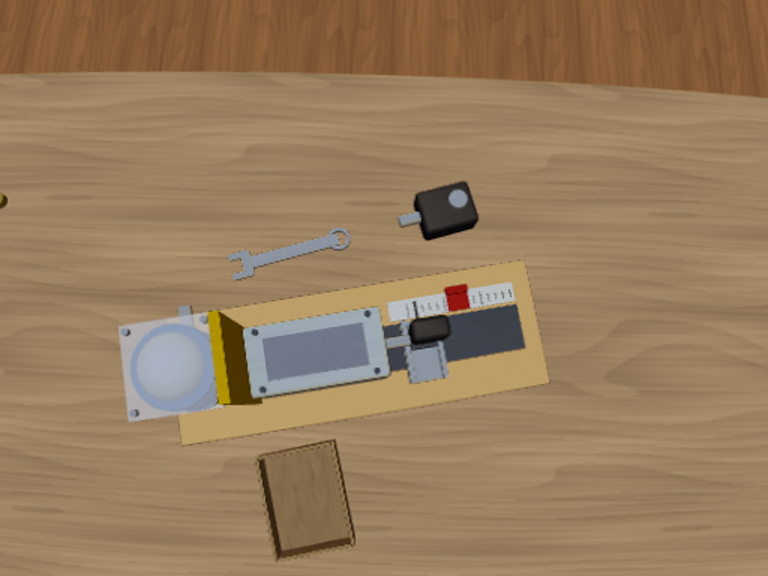

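The scene and top views show the board with its free end at top-image (525,261)/(549,381), a third corner at (182,444), the handle near (430,328) and the red clip near (457,297). I'll enlarge the top view.

```bash
cat > h.py <<'E'
import pickle,cv2,numpy as np
def ray(d,u,v):
    K=np.array([[d["fx"],0,d["cx"]],[0,d["fy"],d["cy"]],[0,0,1]])
    p=cv2.undistortPoints(np.array([[[u,v]]],float),K,np.array([d["k1"],0,0,0,0]))[0,0]
    T=np.array(d["cam_to_world"]); return T[:3,3],T[:3,:3]@np.array([p[0],p[1],1])
def atz(d,u,v,z):
    o,r=ray(d,u,v); return o+r*(z-o[2])/r[2]
def proj(d,P):
    T=np.linalg.inv(d["cam_to_world"]); c=T[:3,:3]@np.array(P)+T[:3,3]; x,y=c[:2]/c[2]; s=1+d["k1"]*(x*x+y*y)
    return d["fx"]*x*s+d["cx"],d["fy"]*y*s+d["cy"]
E
python3 - <<'E'
import pickle,cv2
d=pickle.load(open("top0.pkl","rb"));im=d["image"][:,:,::-1]
cv2.imwrite("pics/t1.png",cv2.resize(im[170:270,245:375],None,fx=6,fy=6,interpolation=cv2.INTER_CUBIC)) 
cv2.imwrite("pics/t2.png",cv2.resize(im[200:300,75:205],None,fx=6,fy=6,interpolation=cv2.INTER_CUBIC)) 
E
```

```text
(no output)
```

View pics/t1.png

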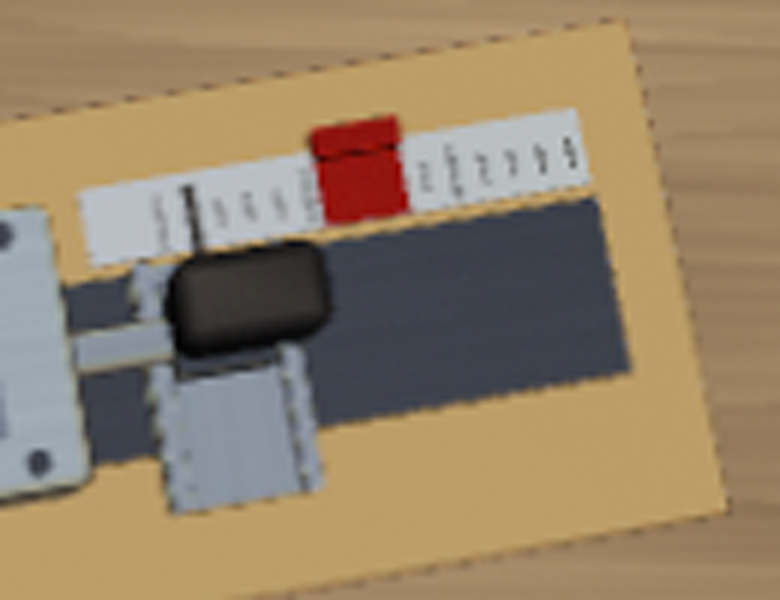

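View pics/t2.png

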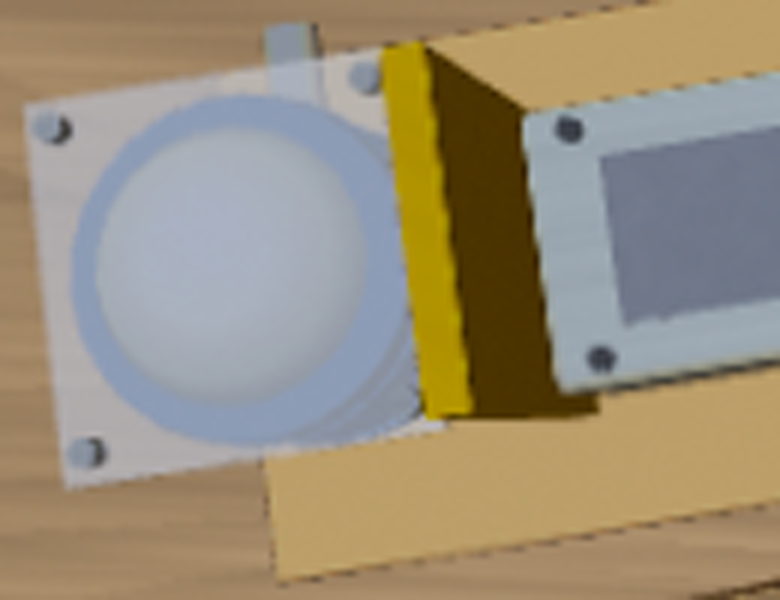

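The crops give board corners A at t1 (628,20), B at t1 (728,512) and C at t2 (282,580). The red clip's base spans t1 x 318–410, and the pointer is at t1 (192,215).

```bash
cat >> h.py <<'E'
def c(x,y,u0,v0): return u0+(x+.5)/6-.5, v0+(y+.5)/6-.5
E
python3 - <<'E'
from h import *
d=pickle.load(open("top0.pkl","rb"));s=pickle.load(open("scene0.pkl","rb"))
A,B,C=[atz(d,*c(*p),.016)[:2] for p in((628,20,245,170),(728,512,245,170),(282,580,75,200))]
print(A,B,C,np.linalg.norm(A-B),np.linalg.norm(B-C))
from scipy.optimize import least_squares
rp=np.array([[-.18,-.085],[-.18,.085],[.31,.085]])
def R(t): return np.array([[np.cos(t),-np.sin(t)],[np.sin(t),np.cos(t)]])
f=lambda q:((rp@R(q[2]).T+q[:2])-np.array([A,B,C])).ravel()
import math
t0=math.atan2(*(C-B)[::-1]);r=least_squares(f,[*B,t0]).x;print("rig",r,np.degrees(r[2]),f(r))
torig=lambda P:R(r[2]).T@(P[:2]-r[:2])
for n,p,z in(("pointer",(192,215),.03),("bandL bot",(330,222),.016),("bandR bot",(409,210),.016),("bandtopL",(312,130),.030),("bandtopR",(398,117),.030),("creaseL",(316,158),.016),("creaseR",(403,148),.016),("grip top",(250,297),.158)):
    print(n,torig(atz(d,*c(*p,245,170),z)))
T=np.eye(3)
print("grip w",R(r[2])@[-.02,0]+r[:2])
for P in((-.02,0,.158),(-.02,0,.114),(.31,.085,.016),(-.18,-.085,.016),(-.18,.085,.016)):
    print(P,np.array(proj(s,[*(R(r[2])@P[:2]+r[:2]),P[2]]))*1.5, np.array(proj(d,[*(R(r[2])@P[:2]+r[:2]),P[2]]))*1.5)
np.save("rig.npy",r)
E
```

```text
[ 0.6696224  -0.13383365] [ 0.50398506 -0.16517255] [0.40988667 0.31248754] 0.16857595455046415 0.48684048876766955
rig [0.55243324 0.02629525 1.76419452] 101.08090021971842 [ 0.00082124 -0.00017876 -0.00037208 -0.00151299 -0.00044916  0.00169175]
pointer [-0.01933989 -0.04077316]
bandL bot [-0.06582178 -0.03279723]
bandR bot [-0.09275212 -0.03240702]
bandtopL [-0.0634938 -0.0621663]
bandtopR [-0.09250823 -0.06180068]
creaseL [-0.06521187 -0.054855  ]
creaseR [-0.09479528 -0.05340107]
grip top [-0.01819461  0.00185634]
grip w [0.55627714 0.00666811]
(-0.02, 0, 0.158) [289.81390589 256.70512563] [430.68093147 326.70277395]
(-0.02, 0, 0.114) [294.61427961 285.92694513] [426.94273775 331.26957511]
(0.31, 0.085, 0.016) [401.13871613 208.84199469] [181.0812159 444.6615874]
(-0.18, -0.085, 0.016) [255.7979761  468.00427165] [523.99235494 258.79232979]
(-0.18, 0.085, 0.016) [158.98992868 390.31519082] [549.99852398 382.67745369]
```

The rig pose agrees in both cameras to about 2 mm: yaw 101.1°, handle at (0.556, 0.007). The band middle is at rig x ≈ -0.079, so draw ≈ 0.059, and the mouth should be at draw 0.060–0.088. Next I'll move above the handle.

```bash
cat >> h.py <<'E'
from scipy.spatial.transform import Rotation as Ro
r=np.load("rig.npy"); t=r[2]
ex=np.array([np.cos(t),np.sin(t),0]); ey=np.array([-np.sin(t),np.cos(t),0])
def W(x,y,z): return np.array([r[0],r[1],0])+ex*x+ey*y+np.array([0,0,z])
def RG(P):
    q=np.array(P)-[r[0],r[1],0]; return np.array([q@ex,q@ey,q[2]])
def ori(sg):
    X=np.array([0,0,-1.]);Y=sg*ey;return Ro.from_matrix(np.c_[X,Y,np.cross(X,Y)]).as_rotvec()
def F(m):
    f=np.mean([m.get_contact_force() for _ in range(3)],0); return np.array([f@ex,f@ey,f[2]])
E
python3 - <<'E'
from rig import manip as m
from h import *
for s in(1,-1):
    q=m.solve_ik(W(-.02,0,.25),ori(s));print(s,q)
    if q is not None: print(m.solve_ik(W(-.11,.03,.139),ori(s)))
s=min((1,-1),key=lambda s:abs(m.solve_ik(W(-.02,0,.25),ori(s))[5]))
print("use",s);open("sg","w").write(str(s))
m.move_to(W(-.02,0,.27),ori(s))
d=m.camera("wrist");cv2.imwrite("pics/w1.png",d["image"][:,:,::-1])
d=m.camera("scene");cv2.imwrite("pics/s1.png",cv2.resize(d["image"][:,:,::-1],(768,576)))
print(RG(m.get_position()),m.get_time(),F(m))
E
```

```text
1 None
-1 [-9.40585399e-03  3.27010545e-01  1.78613503e+00 -4.44089210e-16
  1.02844708e+00 -2.02804047e-01]
[-1.80891836e-01  4.77281894e-01  1.86821272e+00 -4.44089210e-16
  7.96098039e-01 -3.74290029e-01]Traceback (most recent call last):
  File "<stdin>", line 6, in <module>
  File "<stdin>", line 6, in <lambda>
TypeError: 'NoneType' object is not subscriptable
```

```bash
python3 - <<'E'
from rig import manip as m
from h import *
s=-1
m.move_to(W(-.02,0,.27),ori(s))
d=m.camera("wrist");cv2.imwrite("pics/w1.png",d["image"][:,:,::-1])
d=m.camera("scene");cv2.imwrite("pics/s1.png",cv2.resize(d["image"][:,:,::-1],(768,576)))
print(RG(m.get_position()),m.get_time(),F(m))
E
```

```text
[-2.06844049e-02  8.47604375e-05  2.69987173e-01] 2.775 [-0.38024554  0.04339482 -0.66116967]
```

View pics/w1.png

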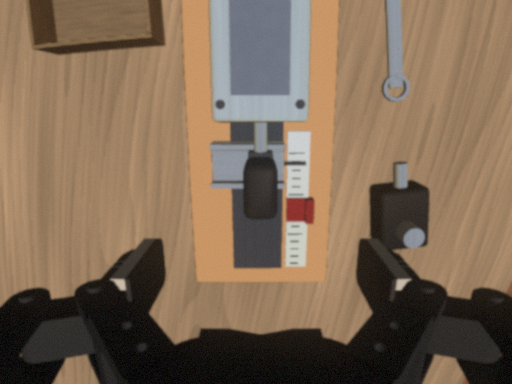

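View pics/s1.png

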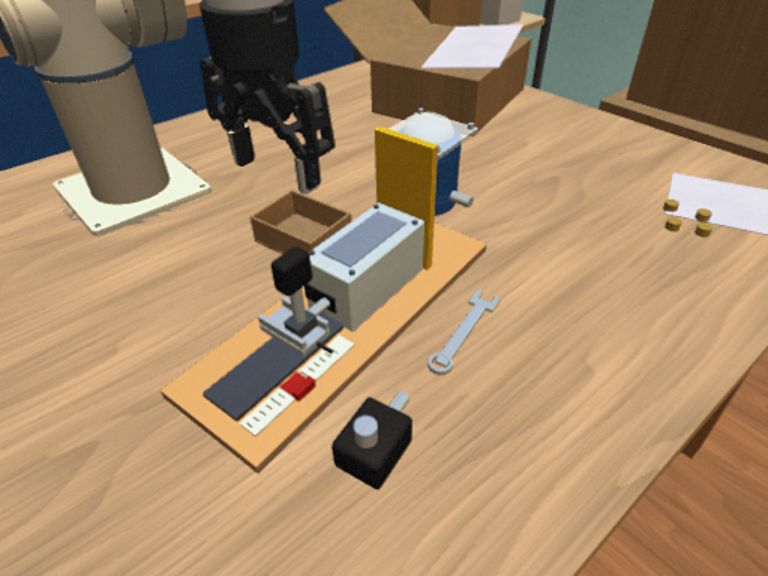

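The wrist view shows the handle at (260,185) centred between the fingers, the pointer at row 163 and the band at rows 198–221, which again puts the band about 60 mm out. The way down is clear, so I'll descend and grip.

```bash
python3 - <<'E'
from rig import manip as m
from h import *
m.command_gripper(.085,60)
m.servo_line(W(-.02,0,.139),ori(-1),rate=.08)
print(RG(m.get_position()),F(m))
m.command_gripper(.015,60)
m.hold(.2)
print(m.get_width(),RG(m.get_position()),F(m),m.get_time())
d=m.camera("scene");cv2.imwrite("pics/s2.png",cv2.resize(d["image"][:,:,::-1],(768,576)))
E
```

```text
[-0.02005302 -0.00031096  0.13947077] [ 0.45859041 -0.02033132 -0.63491066]
0.025297208025228717 [-0.01999362  0.00021259  0.13921912] [-0.44413902  4.22973988  5.72778572] 5.55
```

View pics/s2.png

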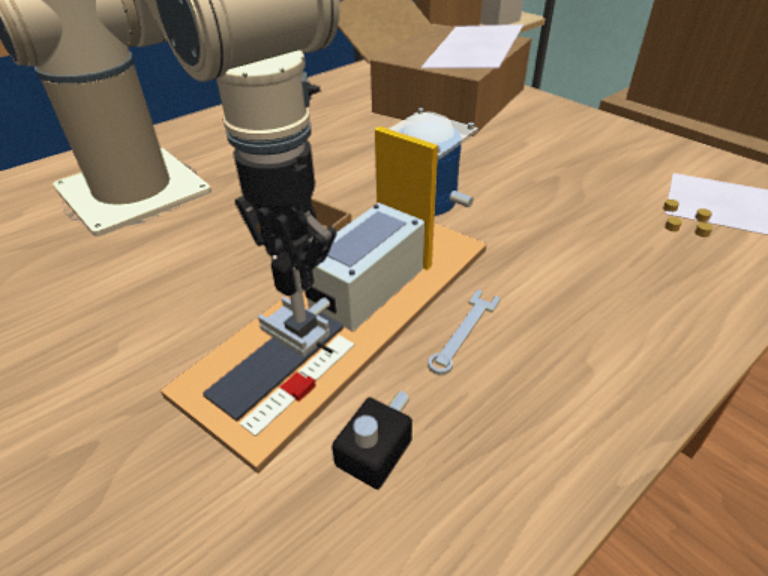

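The fingers hold the handle (width 25 mm). I'll draw out to just short of the search range, at zero side load.

```bash
python3 - <<'E'
from rig import manip as m
from h import *
y=.0008
for dr in(.02,.04,.055):
    m.servo_line(W(-.02-dr,y,.139),ori(-1),rate=.05); f=F(m); print(dr,np.round(RG(m.get_position())*1e3,2),np.round(f,1),m.get_width(),m.get_time())
for y in(.0014,.002,.0026,.0032):
    m.servo_line(W(-.075,y,.139),ori(-1),rate=.02); print(y,np.round(RG(m.get_position())*1e3,2),np.round(F(m),1),m.get_time())
d=m.camera("top");cv2.imwrite("pics/t3.png",cv2.resize(d["image"][170:270,245:375,::-1],None,fx=6,fy=6,interpolation=cv2.INTER_CUBIC))
E
```

```text
0.02 [-39.2    0.36 139.19] [6.8 0.1 3.9] 0.02521436183430991 6.15
0.04 [-58.81   0.32 139.24] [ 8.5 -0.9  4.3] 0.02538352358098898 6.7
0.055 [-73.51   0.36 139.21] [10.6 -0.6  6.1] 0.025168522186360908 7.15
0.0014 [-73.32   0.9  139.19] [10.  -1.2  4.8] 7.4
0.002 [-73.31   1.39 139.2 ] [10.4 -1.5  4.2] 7.65
0.0026 [-73.36   1.68 139.2 ] [10.9 -2.3  3.1] 7.9
0.0032 [-73.33   1.9  139.22] [10.2 -3.9  1.3] 8.15
```

View pics/t3.png

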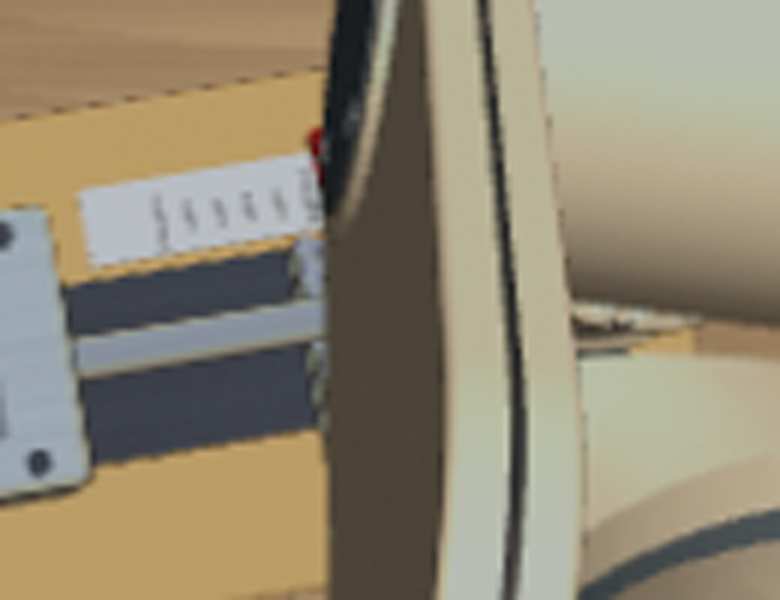

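The arm hides the handle from the top camera, but the forces are clear: side contact starts at y ≈ 1.5 mm, so the plate is blocking. Now I'll sweep outward with about 5 N of side press.

```bash
python3 - <<'E'
from rig import manip as m
from h import *
y=.0038; x=-.075; hit=False
while x>-.114:
    m.servo_line(W(x,y,.139),ori(-1),rate=.02); f=F(m); p=RG(m.get_position())*1e3
    print(round(x*1e3,1),round(y*1e3,1),np.round(p[:2],2),np.round(f,1),round(m.get_time(),2))
    if x<-.0765 and p[1]-y*1e3>-.6 and f[1]>-2.6:
        # confirm by a deeper push
        m.servo_line(W(x,y+.003,.139),ori(-1),rate=.03); f=F(m); p=RG(m.get_position())*1e3
        print(" probe",np.round(p,2),np.round(f,1))
        if p[1]>y*1e3+1.5 and f[1]>-4: hit=True;break
        m.servo_line(W(x,y,.139),ori(-1),rate=.03)
    if f[1]>-4: y+=.0003
    elif f[1]<-6.5: y-=.0003
    x-=.0015
print(hit)
E
```

```text
-75.0 3.8 [-73.35   2.14] [10.9 -5.2  0.9] 8.45
-76.5 3.8 [-74.81   2.14] [10.5 -5.5  0.6] 8.7
-78.0 3.8 [-76.3    2.09] [10.4 -5.7  1.1] 8.95
-79.5 3.8 [-77.77   2.14] [11.4 -5.9  2.1] 9.2
-81.0 3.8 [-79.25   2.12] [11.2 -6.2  1.3] 9.45
-82.5 3.8 [-80.8    2.11] [11.1 -5.2  0.1] 9.7
-84.0 3.8 [-82.15   2.14] [12.5 -5.6  1.3] 9.95
-85.5 3.8 [-83.62   2.15] [12.3 -6.   1.3] 10.2
-87.0 3.8 [-85.09   2.13] [12.6 -4.7  0.6] 10.45
-88.5 3.8 [-86.58   2.1 ] [12.4 -5.6  1.6] 10.7
-90.0 3.8 [-88.02   2.1 ] [11.9 -5.9  1.3] 10.95
-91.5 3.8 [-89.52   2.13] [11.9 -5.1  1.4] 11.2
-93.0 3.8 [-91.08   2.17] [11.6 -5.4  2.3] 11.45
-94.5 3.8 [-92.86   2.37] [10.1 -4.4  2.8] 11.7
-96.0 3.8 [-94.22   2.76] [10.9 -2.8  2.6] 11.95
-97.5 4.1 [-95.53   3.46] [12.  -1.8  5. ] 12.2
-99.0 4.4 [-96.88   3.84] [12.3 -1.   5.3] 12.45
 probe [-97.2    6.91 139.21] [11.4 -0.7  5.3]
True
```

The side force fell from 5–6 N to about 1 N at rig x ≈ -96, which is 17 mm beyond the band's middle, as expected for the right catch. I'll press it in.

```bash
python3 - <<'E'
from rig import manip as m
from h import *
x=-.1000
for y in(.0074,.012,.017,.022,.027,.0305):
    m.servo_line(W(x,y,.139),ori(-1),rate=.03); f=F(m); p=RG(m.get_position())*1e3
    print(y,np.round(p,2),np.round(f,1),round(m.get_time(),2))
    if f[1]<-8: print("stop");break
E
```

```text
0.0074 [-97.88   6.92 139.22] [13.  -0.3  5.6] 12.95
0.012 [-97.8   11.62 139.2 ] [12.9 -1.7  5.6] 13.25
0.017 [-97.81  16.61 139.19] [13.7 -1.5  5.2] 13.57
0.022 [-97.79  21.57 139.18] [13.5 -2.1  5.5] 13.88
0.027 [-97.87  26.51 139.2 ] [13.1 -1.6  4.9] 14.2
0.0305 [-97.87  29.99 139.19] [13.2 -2.4  5.9] 14.47
```

It is fully shifted, to 30 mm. Now I'll ease it back until the stop carries the spring.

```bash
python3 - <<'E'
from rig import manip as m
from h import *
x=-.1000;y=.0305
while x<-.074:
    x+=.002
    m.servo_line(W(x,y,.139),ori(-1),rate=.025); f=F(m); p=RG(m.get_position())*1e3
    print(round(x,4),np.round(p,2),np.round(f,1),round(m.get_time(),2))
    if f[0]<1: print("carried");break
E
```

```text
-0.098 [-95.81  29.88 139.18] [13.5 -1.6  4.2] 14.72
-0.096 [-93.84  29.85 139.18] [12.9 -2.1  4.8] 14.97
-0.094 [-91.89  29.79 139.19] [13.3 -1.5  4.7] 15.22
-0.092 [-89.93  29.77 139.19] [12.8 -1.8  4.6] 15.47
-0.09 [-87.94  29.79 139.17] [13.4 -1.9  4.9] 15.72
-0.088 [-86.43  29.7  139.19] [10.4 -1.7  4.2] 15.97
-0.086 [-86.01  29.7  139.23] [ 2.3 -2.7  2. ] 16.22
-0.084 [-85.65  29.66 139.27] [-8.3 -2.4  0.1] 16.47
carried
```

The stop took the load at rig x ≈ -86, 7 mm from the band's middle. I'll balance the forces and settle behind the lip.

```bash
python3 - <<'E'
from rig import manip as m
from h import *
x=-.0856
for y in(.0305,.028,.026,.0245,.0235,.0228):
    m.servo_line(W(x,y,.139),ori(-1),rate=.025); f=F(m); p=RG(m.get_position())*1e3
    print(round(y,4),np.round(p,2),np.round(f,1),round(m.get_time(),2))
    if f[1]>1.5: break
d=m.camera("scene");cv2.imwrite("pics/s3.png",cv2.resize(d["image"][130:330,90:350,::-1],None,fx=3,fy=3,interpolation=cv2.INTER_CUBIC))
E
```

```text
0.0305 [-85.99  29.85 139.25] [-0.6 -3.3  1.6] 16.72
0.028 [-85.76  27.9  139.23] [-1.4 -1.5  4.3] 16.97
0.026 [-85.71  26.48 139.19] [-0.7  1.5  7. ] 17.22
```

View pics/s3.png

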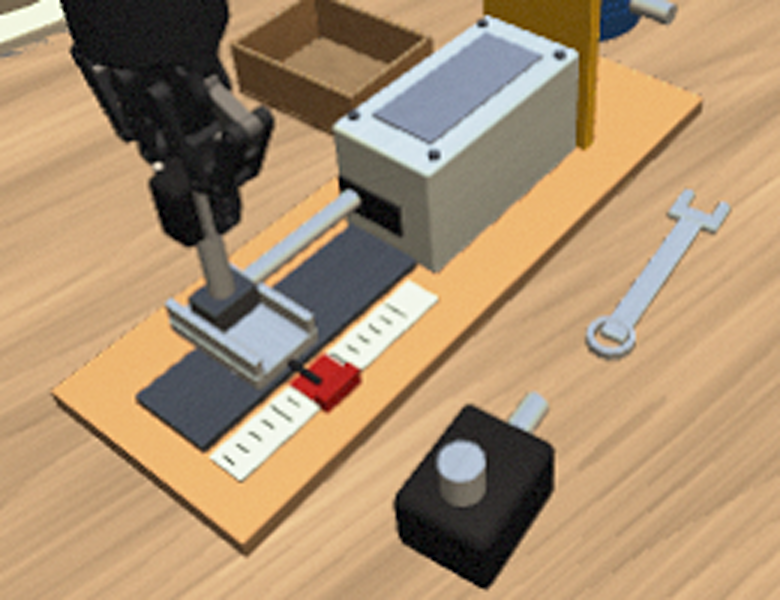

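The scene crop shows the pointer at (308,370) over the outer half of the red clip, with the handle shifted. The side force reversed a little early, so I'll ease farther with the hook lightly loaded before opening.

```bash
python3 - <<'E'
from rig import manip as m
from h import *
x=-.0860
for y in(.026,.025,.0245,.024,.0235):
    m.servo_line(W(x,y,.139),ori(-1),rate=.025);m.hold(.1); f=F(m); p=RG(m.get_position())*1e3
    print(round(y,4),np.round(p,2),np.round(f,1),round(m.get_time(),2))
    if f[1]>3.5: break
E
```

```text
0.026 [-85.81  26.44 139.19] [0.6 2.1 7.5] 17.62
0.025 [-85.8   25.59 139.18] [0.1 1.2 8.2] 17.97
0.0245 [-85.81  25.36 139.2 ] [-0.1  2.8  8.8] 18.32
0.024 [-85.78  25.17 139.21] [-0.2  5.4  8.4] 18.67
```

Against the lip the side force rises (5 N) and the axial force is near 0, so the catch is holding. Releasing and retreating upward.

```bash
python3 - <<'E'
from rig import manip as m
from h import *
m.servo_line(W(-.086,.0248,.139),ori(-1),rate=.025);print(F(m))
m.command_gripper(.060); print(F(m),m.get_width())
m.servo_line(W(-.086,.0235,.25),ori(-1),rate=.1)
m.servo_line(W(-.086,.22,.30),ori(-1),rate=.15)
print(RG(m.get_position()),m.get_time(),F(m))
for n in("scene","top"):
    d=m.camera(n); pickle.dump(d,open(n+"9.pkl","wb"))
d=pickle.load(open("top9.pkl","rb"));cv2.imwrite("pics/t9.png",cv2.resize(d["image"][170:270,245:375,::-1],None,fx=6,fy=6,interpolation=cv2.INTER_CUBIC))
d=pickle.load(open("scene9.pkl","rb"));cv2.imwrite("pics/s9.png",cv2.resize(d["image"][130:330,90:350,::-1],None,fx=3,fy=3,interpolation=cv2.INTER_CUBIC))
E
```

```text
[0.84247864 2.61948559 7.05789022]
[ 0.67999058 -0.39395039  0.30733733] 0.06006022798421418
[-0.08608157  0.21950354  0.29992042] 22.1 [-0.06029875 -0.81639432  0.36516603]
```

View pics/t9.png

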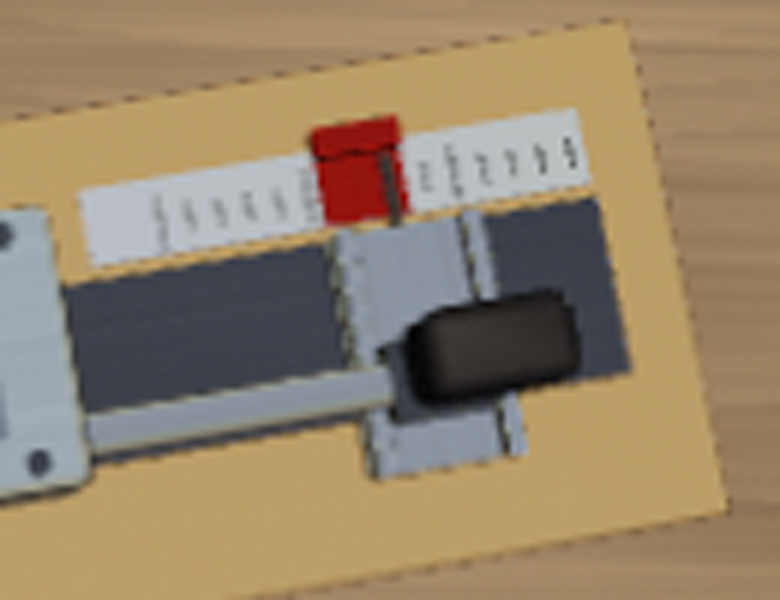

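View pics/s9.png

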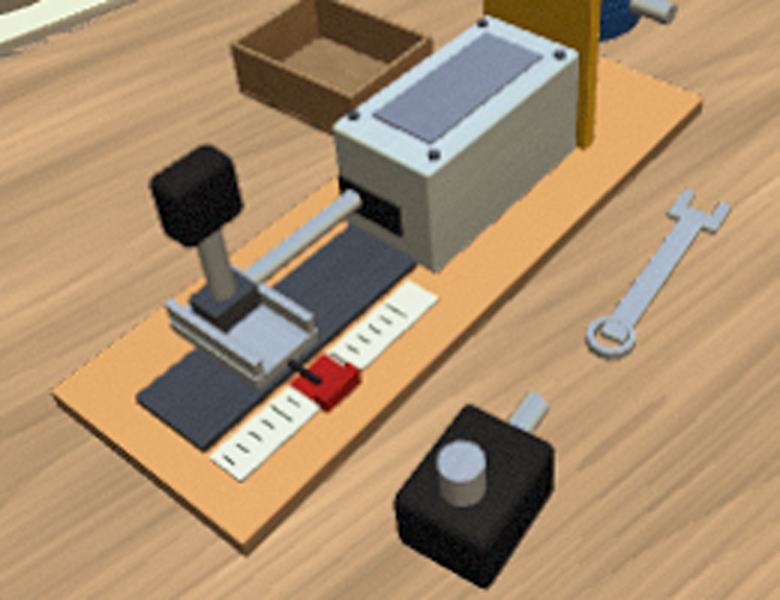

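The handle hangs hooked by itself. In the top crop its pointer is at (390,188), over the outer half of the red clip. I'll compute the offset and shift before handing in.

```bash
python3 - <<'E'
from h import *
d=pickle.load(open("top9.pkl","rb"))
for p,z in(((386,160),.03),((394,215),.03),((494,346),.158)): print(RG(atz(d,*c(*p,245,170),z)))
E
```

```text
[-0.08580826 -0.04828093  0.03      ]
[-0.08492672 -0.0298464   0.03      ]
[-0.08228914  0.02641709  0.158     ]
```

```bash
python3 - <<'E'
from rig import manip as m
m.hold(.5); print(m.get_contact_force(),m.get_time()); m.sign_off()
E
```

```text
[0.75857887 0.54950388 0.03913972] 22.7
the job is handed in; nothing more can be done
```

The handle hangs hooked by itself in the catch, and I handed the job in at 22.7 s; no verdict is reported.

**What I did:** I gripped the handle and drew it out, then swept it with about 5 N of side press. The mouth appeared with the pointer about 17 mm beyond the band's middle. I shifted the handle fully in, to 30 mm, and eased it back about 12 mm until the stop took the spring load. I settled it behind the lip and let go.

**Last checks, from pictures after release:**
- **Pointer:** at rig x ≈ -85.4 mm, with the band's middle at ≈ -79 mm. It is about 6 mm off, within the 15 mm allowed.
- **Sideways shift:** about 24–26 mm by the camera, above the 19 mm needed.
- **Robot:** clear of everything, with contact force near zero.
- **Bystanders:** the robot stayed clear of the pump, wrench and carton. In the pictures they look where they were, but I did not measure them.

**Disagreements:**
- The tool read the lip at about 25 mm, against the stated 23 mm. I put this down to offset or slip in the grip.
- The camera put the handle's top about 3 mm nearer home than the pointer, which I did not look into.

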